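# Make up a window hardware order from the sliding-door case

## Task

Make up the order: slide the doors of the counter case aside as needed, take every aluminium window lock out of the pigeonhole rack and every chrome restrictor out of its moulded nest, and put them all in the green order tray. Leave the black lock standing in the rack and the loose pieces on the counter where they are, and finish with both sliding doors fully shut.

Things in the scene. Friction and masses are not known exactly. Their poses are not given: they have to be found in the camera images.
- case: galvanised counter case, 250 mm deep (x) by 490 wide (y); origin: centre of underside. Floor 4 mm, walls 5 mm; front wall 70 mm high, top rising 8 degrees to 105 at the back. 60 mm high partition at y=0 makes a left (+y) and a right (-y) compartment. Two clear bypass sliding doors cover the top. One compartment holds the rack, the other the nest; which varies.
- left_door (a joint): slide of left (+y) door, m: 0 shut, 0.185 fully open (stop); slides to case -y, over the right door. Clear panel 255 mm wide, 5 thick, upper track, top face about 103 mm above the counter at the case's mid-depth, sloping 8 degrees. Stays where left; takes 1.5 N plus 6 N per m/s. Shut it spans case y -10 to 245 mm; fully open it leaves 60 to 240 clear.
- right_door (a joint): slide of right (-y) door, m: 0 shut, 0.185 fully open (stop); slides to case +y, under the left door. Same size and feel, lower track, 8.5 mm below the left one. Fully open it leaves case y -240 to -60 mm clear.
- left_handle (a point): centre of the top edge of the left door's red upright fin handle: 10 mm thick (case y), 40 long (case x), standing 33 mm above the panel near the door's outer (+y) edge, 75 mm in front of the case's middle. Moves with the door. Can be pinched from above across its thickness.
- right_handle (a point): the same on the right door: orange fin near its outer (-y) edge, top 33 mm above the lower panel, so about 25 mm above the left door's panel.
- rack: galvanised pigeonhole insert fixed on the case floor: base 75 (x) by 145 mm (y), 12 high; origin: centre of underside. 5 pigeonholes at 28 mm pitch along y; dividers 28 mm long in x, up to z 52. Lips 8 mm high at x = +-26. Locks stand one to a hole, 40 mm side along rack x, 6 mm past the dividers each end: fingers fit only before and behind a lock (x), not between neighbours.
- nest: blue moulded block fixed on the case floor, 130 mm (x) by 130 (y) by 44 high; origin: centre of underside. Two open cavities 74 by 34 mm, 10 deep, long side along x, centred at y = +30 and -30 mm; a restrictor's base lies in each (or one is empty).
- tray: green order tray, loose, 250 mm (x) by 200 mm (y), walls 25 mm high and 4 thick, floor 4 mm thick, 0.7 kg; origin at the centre of its underside.
- lock_1: aluminium-grey window lock standing on end: a block 40 mm (its x) by 18 mm (its y) by 54 mm tall with a lug 28 x 10 x 10 mm on top (64 mm overall), about 120 g, brass key barrel on the 40 mm faces; origin at the centre of its underside, z up along its height. May be absent (None from the start).
- lock_2: aluminium-grey window lock standing on end: a block 40 mm (its x) by 18 mm (its y) by 54 mm tall with a lug 28 x 10 x 10 mm on top (64 mm overall), about 120 g, brass key barrel on the 40 mm faces; origin at the centre of its underside, z up along its height. May be absent (None from the start).
- lock_3: aluminium-grey window lock standing on end: a block 40 mm (its x) by 18 mm (its y) by 54 mm tall with a lug 28 x 10 x 10 mm on top (64 mm overall), about 120 g, brass key barrel on the 40 mm faces; origin at the centre of its underside, z up along its height. May be absent (None from the start).
- lock_4: aluminium-grey window lock standing on end: a block 40 mm (its x) by 18 mm (its y) by 54 mm tall with a lug 28 x 10 x 10 mm on top (64 mm overall), about 120 g, brass key barrel on the 40 mm faces; origin at the centre of its underside, z up along its height. May be absent (None from the start).
- black_1: black window lock, same shape and size as the aluminium ones, standing in the rack; must stay there.
- restrictor_1: chrome-steel restrictor, a formed part: flat base 70 mm (its x) by 30 mm (its y) by 6 mm with an upright rib on top, 50 mm (x) by 10 mm thick (y), reaching 32 mm above its underside; about 100 g; origin at the centre of its underside, z up. Lies at first in a cavity of the nest with the rib standing clear. May be absent (None from the start).
- restrictor_2: chrome-steel restrictor, a formed part: flat base 70 mm (its x) by 30 mm (its y) by 6 mm with an upright rib on top, 50 mm (x) by 10 mm thick (y), reaching 32 mm above its underside; about 100 g; origin at the centre of its underside, z up. Lies at first in a cavity of the nest with the rib standing clear. May be absent (None from the start).
- vent: white trickle vent, 30 x 220 x 16 mm, lying beyond the case; not part of the job. Origin at the centre of its underside.
- flap: black letterbox flap, 70 x 200 x 13 mm, lying beyond the case; not part of the job. Origin at the centre of its underside.
- corner_1: grey L-shaped spacer corner, legs 51 mm long along its +x and +y (60 mm in all), 18 mm wide, 14 mm high, lying in front of the case; not part of the job. Origin under the corner of the L.
- corner_2: grey L-shaped spacer corner, legs 51 mm long along its +x and +y (60 mm in all), 18 mm wide, 14 mm high, lying in front of the case; not part of the job. Origin under the corner of the L.
Mind the look-alikes: they are no part of the job. Of the things that look like the black_1, the middle-sized one is meant.

How it is judged:
By the outcome, as a careful person would: the job done as asked, in the order asked, and still so for the second after the job is handed in, with the robot touching nothing.
Of lock_1, lock_2, lock_3, lock_4 only 2 to 4 are there at a start; the rules pass over those that are not, and their reading is None.
Of restrictor_1, restrictor_2 only 1 to 2 are there at a start; the rules pass over those that are not, and their reading is None.
At some moment in a run one of tray may be knocked a few centimetres aside while the robot is not near it.
Once in a run the grip may slacken for a moment while it holds something.
It also fails if it takes over 210 s, if anything falls off the work surface, if the arm or the gripper's body presses on something with over 40 N, if the wrist force passes 120 N, or if a joint passes its speed limit or range.

## Robot

A 6-joint arm with a two-finger parallel gripper is mounted at the origin on the work surface. World frame = base frame: x ahead of the robot, y to its left, z up, the work surface at z = 0. Lengths are in m, angles in rad, forces in N, time in s.
With the tool pointing down it reaches from about 0.325 to 0.9 m from the base axis. Payload 6.1 kg.
Tool frame: the origin (TCP) lies at the very end of the fingers, on their centre line; the grasp point (between the pads) lies 19 mm behind it; z points along the fingers, y is the line along which they close (so a half turn about z gives the same grasp; the last joint's range is limited). The gripper opens to 85 mm and grips with 20 to 120 N. Pads are 22 mm wide; open, the fingers measure 114 mm over their backs; the gripper's body (76 mm by 85 mm) begins 54 mm behind the grasp point. The pads swing forward as they close: fully open they stand 13 mm farther back than shut.
Start: joints at [-1.443, 0.22, 1.526, -0, 1.395, -0.126], TCP at [0.157, -0.605, 0.231] pointing down, gripper open.
Joint ranges: [-2.98, 2.98], [-0.91, 2.08], [0.09, 2.57], [-1.24, 4.39], [0.2, 2.65], [-2.68, 2.68]. Speed limits (rad/s): [2.57, 2.57, 3.01, 3.14, 3.14, 3.14].

## Interface

Orientations are given as a rotation vector (axis times angle).
In Python, from bench import movep, servo_line, movej, move_gripper, pause, ik, read_state, read_camera, get_calibration, PlanningError, hand_in, outline_of, pinpoint gives the robot as it stands. Calls block until the motion is done:
- movep(position, orientation): joint-space move of the TCP to a pose.
- servo_line(position, max_speed=0.15, ori=None, stop_force=None): straight line of the TCP; ori=None keeps the orientation; max_speed is the mean speed in m/s. With stop_force (N) it stops when the force on the tool has changed by that much, and returns True; else False.
- movej(angles): joint-space move.
- move_gripper(opening): opening from 0.0 (shut) to 1.0 (fully open); the grip force is fixed at half the most; returns when the fingers have stopped.
- pause(seconds).
- ik(position, orientation): joint angles nearest the present ones, or None.
- read_state(): the state.
- read_camera(name): name is "scene" or "top" or "wrist"; returns (picture, depth): 400x640x3 uint8, red, green, blue; 400x640 float32, m along the optical axis (not along the pixel's ray), 0 where there is no reading.
- get_calibration(name): a dict with "intrinsics" (3x3 intrinsics, pixels), "D" ([k1, k2, p1, p2, k3] as OpenCV has them; the pictures are not rectified), "R" (3x3) and "t" (3): a world point X has camera coordinates R X + t; the wrist camera has in their place "T_tool_cam" (4x4, takes a point from camera to tool coordinates, whose origin is the TCP and whose axes are the flange's). Camera axes: x right, y down, z forward; pixel columns grow to the right and rows downward; lengths in m; the calibration is good to about 2 mm. A picture is of the moment at which its call begins: read the wrist's pose just before it. get_calibration takes no time and is no camera call.
A pose or a line that the arm cannot do raises PlanningError and nothing moves.
- hand_in(): hands the job in; it is judged then, once.
Trained networks look in the newest picture that a camera, given by its name, has taken for a name from the list of things; names that differ only in an ending like _2 or _b are one class to them, and where a whole thing is asked for, a point or a joint stands for the part that bears it (a point fixed in the world has none). Each returns a list of dicts, best first, with "conf" (0 to 1); they miss things now and then, are a little off and sometimes report something else, mostly with a low value. They report only what shows in the picture. A call takes as long as a camera call. They do not tell look-alikes from the thing itself.
- outline_of(camera, thing): "mask" (400x640 bool, what is visible of it).
- pinpoint(camera, thing): "location" ([x, y, z] in m, in world coordinates, good to about 4 mm: a listed point, or the origin of a listed thing).
The state is a dict: "t": time; "joint_pos": joint angles; "dq": joint speeds; "joint_efforts": joint torques, N m; "position": TCP position; "ee_rot": TCP orientation; "force": force on the tool from outside, world axes, zero at the start; "ft_torque": the same for the moment, N m; "finger_gap": opening from 0.0 (shut) to 1.0 (fully open); "grip_force": force on a finger pad.
Only numpy, scipy, OpenCV 4.12 (cv2) and the standard library are available. Lean on these libraries where they do the work, as an engineer would, in place of code of your own. Each camera call takes 0.05 s, during which the arm holds its last target. There are 200 camera calls.

## Working session

There is one attempt and no reset: what is moved stays moved. The work goes in short steps, each a Python script; the robot and the scene stay as the last script left them, time stands still between calls to the robot, and variables do not carry over. Pictures are saved under pics/ and viewed, at most 14 in all, crops included, and the job is handed in when it is done.

```bash
ls; mkdir -p pics; python3 - <<'E'
from bench import *
import cv2,numpy as np
for c in ["scene","top"]:
    p,d=read_camera(c); cv2.imwrite(f"pics/{c}0.png",p[:,:,::-1])
    print(c,get_calibration(c))
    for n in ["case","left_handle","right_handle","rack","nest","tray","lock_1","black_1","restrictor_1","vent","flap","corner_1"]:
        print(n,[(np.round(r["location"],3).tolist(),round(r["conf"],2)) for r in pinpoint(c,n)])
print(get_calibration("wrist"));print(read_state())
E
```

```text
pics
scene {'intrinsics': array([[468.15772757,   0.        , 322.30828921],
       [  0.        , 468.15772757, 195.1335824 ],
       [  0.        ,   0.        ,   1.        ]]), 'D': array([-0.11792302,  0.        ,  0.        ,  0.        ,  0.        ]), 'R': array([[-0.72889852,  0.6846075 ,  0.00441822],
       [ 0.51667553,  0.55431325, -0.65252066],
       [-0.44916962, -0.47333856, -0.75775805]]), 't': array([ 0.38812897, -0.2487987 ,  1.59975399])}
case [([0.574, 0.14, 0.001], 0.79)]
left_handle [([0.505, 0.32, 0.125], 0.67)]
right_handle [([0.494, -0.063, 0.117], 0.68)]
rack [([0.56, 0.293, 0.007], 0.67)]
nest []
tray [([0.494, -0.326, -0.002], 0.86), ([0.504, 0.321, 0.128], 0.52), ([0.555, 0.294, 0.003], 0.28)]
lock_1 [([0.562, 0.325, 0.019], 0.53)]
black_1 [([0.582, 0.455, -0.001], 0.9), ([0.56, 0.353, 0.016], 0.8), ([0.482, 0.432, -0.0], 0.51)]
restrictor_1 [([0.562, 0.328, 0.019], 0.66), ([0.365, 0.14, 0.005], 0.6)]
vent [([0.783, 0.13, 0.0], 0.93)]
flap [([0.785, -0.14, 0.0], 0.91)]
corner_1 [([0.362, -0.062, 0.0], 0.52), ([0.363, 0.14, 0.002], 0.51), ([0.496, -0.064
[... 1563 characters left out ...]
     1.00000000e+00]])}
{'t': 1.3, 'joint_pos': array([-1.44308035e+00,  2.20441873e-01,  1.52649008e+00,  4.93469608e-05,
        1.39470233e+00, -1.26063672e-01]), 'dq': array([ 0.00084665, -0.00145293,  0.00028982, -0.00063864,  0.00088342,
        0.00061973]), 'joint_efforts': array([ 7.48267612e-04, -4.96842134e+01, -3.89729118e+01, -1.71488841e-04,
        8.15696258e-04, -1.70932469e-05]), 'position': array([ 0.1569487 , -0.60496794,  0.23127894]), 'ee_rot': array([-3.11629551e+00, -3.97548514e-01, -7.62599582e-05]), 'force': array([ 0.50069577,  0.36691576, -0.03137877]), 'ft_torque': array([ 0.03966519, -0.0291539 ,  0.04645237]), 'grip_force': 0.0, 'finger_gap': 1.000251269223362}
```

View pics/scene0.png

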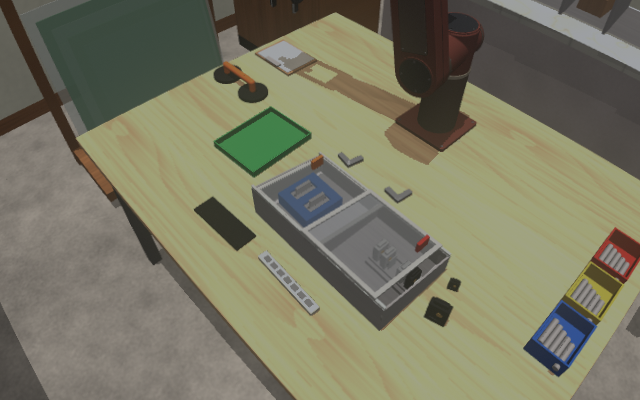

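View pics/top0.png

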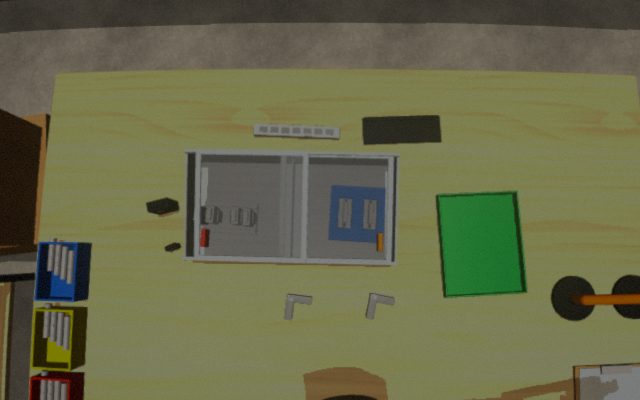

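In the pictures, the look-alikes for the black lock are a big block at scene (438,311), a small block at (454,285), and the lock standing in the rack at (412,278). The rack one is the middle-sized one, so it is black_1. The aluminium locks stand in the rack at about scene (375–390,250–262). The restrictors are in the nest at scene (303,187) and (316,203), and the grey L corners at (350,158) and (398,193) are no part of the job. Next is a close look with the wrist camera.

```bash
cat > h.py <<'E'
from bench import *
import cv2,numpy as np
from scipy.spatial.transform import Rotation as Rn
def down(yaw):  # tool x axis along world angle yaw, z down; tool y = yaw-90deg
    return (Rn.from_euler('z',yaw)*Rn.from_rotvec([np.pi,0,0])).as_rotvec()
def shot(cam):
    """picture, depth, function: pixels (+depth) -> world"""
    s=read_state(); p,d=read_camera(cam); c=get_calibration(cam)
    if cam=="wrist":
        T=np.eye(4);T[:3,:3]=Rn.from_rotvec(s["ee_rot"]).as_matrix();T[:3,3]=s["position"]
        T=T@c["T_tool_cam"]
    else:
        T=np.eye(4);T[:3,:3]=c["R"].T;T[:3,3]=-c["R"].T@c["t"]
    def world(uv,z=None):
        uv=np.atleast_2d(np.float64(uv))
        n=cv2.undistortPoints(uv[:,None],c["intrinsics"],c["D"])[:,0]
        r=np.c_[n,np.ones(len(n))]
        if z is None:
            k=uv.round().astype(int); return (r*d[k[:,1],k[:,0]][:,None])@T[:3,:3].T+T[:3,3]
        w=r@T[:3,:3].T; return T[:3,3]+w*((z-T[2,3])/w[:,2])[:,None]
    return p,d,world
def pp(cam,n):
    return [(np.round(r["location"],4).tolist(),round(r["conf"],2)) for r in pinpoint(cam,n)]
E
python3 - <<'E'
from h import *
movej([0,.22,1.526,0,1.395,0]) if 0 else None
movep([.50,.26,.36],down(0))
p,d,w=shot("wrist"); cv2.imwrite("pics/w1.png",p[:,:,::-1])
for n in ["left_handle","rack","lock_1","black_1"]: print(n,pp("wrist",n))
movep([.48,.0,.36],down(0))
p,d,w=shot("wrist"); cv2.imwrite("pics/w2.png",p[:,:,::-1])
for n in ["right_handle","left_handle","nest","restrictor_1"]: print(n,pp("wrist",n))
print(read_state()["t"])
E
python3 -c "
import cv2,numpy as np
a=cv2.imread('pics/w1.png');b=cv2.imread('pics/w2.png')
cv2.imwrite('pics/w12.png',np.vstack([a,b])[:, :][::1] if 0 else cv2.resize(np.vstack([a,b]),(480,600)))
cv2.imwrite('pics/w1c.png',cv2.resize(a,(800,500)))"
```

```text
left_handle [([0.5059, 0.3188, 0.1259], 0.55)]
rack []
lock_1 []
black_1 [([0.3641, 0.1385, 0.0002], 0.74), ([0.5809, 0.4529, -0.0012], 0.73), ([0.5623, 0.3504, 0.0195], 0.6), ([0.4818, 0.4322, -0.0063], 0.53)]
right_handle [([0.4975, -0.0632, 0.1234], 0.85)]
left_handle [([0.5061, 0.3181, 0.1238], 0.96)]
nest []
restrictor_1 []
6.1
```

View pics/w1c.png

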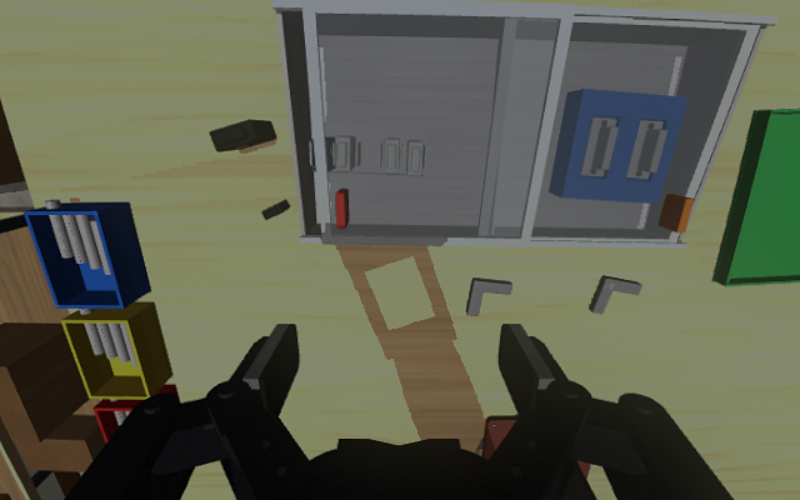

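View pics/w2.png

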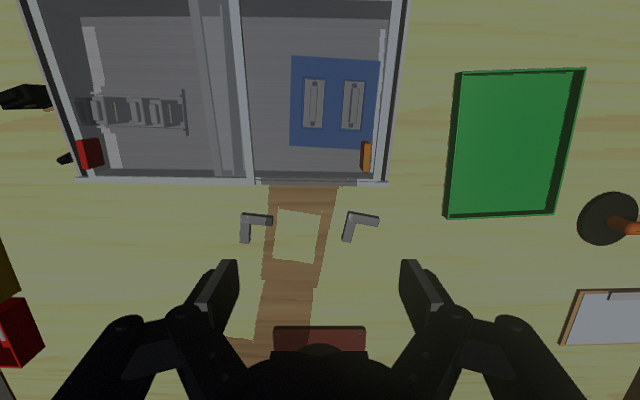

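Close view (w1c): the rack holds three aluminium locks at (343,153), (393,156) and (415,158), with the black one at the far left at (312,153). The nest holds two restrictors (w2: (313,103) and (352,105)). Now I'll open the left door.

```bash
cat >> h.py <<'E'
YAW=-0.022
CX=np.array([np.cos(YAW),np.sin(YAW),0]); CY=np.array([-np.sin(YAW),np.cos(YAW),0])
def slide(h,dist,z):
    """pinch the fin with top at h, slide it dist along case y (until the stop), let go"""
    h=np.array([h[0],h[1],z]); up=np.array([0,0,.12])
    movep(h+up,down(YAW)); move_gripper(.5); servo_line(h,.12,stop_force=15)
    move_gripper(0); s=read_state(); print("pinch gap",s["finger_gap"],s["grip_force"],s["position"])
    r=servo_line(s["position"]+dist*CY,.12,stop_force=12); e=read_state()
    print("stopped",r,"moved",np.dot(e["position"]-s["position"],CY))
    move_gripper(.5); servo_line(e["position"]+up,.25); return e["position"]
E
python3 - <<'E'
from h import *
slide([.506,.3185],-.192,.104)
movep([.52,.29,.30],down(YAW))
p,d,w=shot("wrist"); cv2.imwrite("pics/w3.png",p[:,:,::-1]); np.savez("w3.npz",p=p,d=d)
for n in ["left_handle","rack","lock_1","black_1","restrictor_1","nest"]: print(n,pp("wrist",n))
m=outline_of("wrist","lock_1"); print([ (x["conf"],np.argwhere(x["mask"]).mean(0)) for x in m])
# top faces in height map
g=np.mgrid[0:400,0:640]; v,u=g[0].ravel(),g[1].ravel()
P=w(np.c_[u,v]); P[d.ravel()==0]=0
np.save("P3.npy",P.reshape(400,640,3))
k=(P[:,2]>.072)&(P[:,2]<.09)&(P[:,0]>.50)&(P[:,0]<.62)&(P[:,1]>.2)&(P[:,1]<.40)
lab=np.zeros(400*640,np.uint8);lab[k]=1
n,L,st,ce=cv2.connectedComponentsWithStats(lab.reshape(400,640))
for i in range(1,n):
    q=P[L.ravel()==i]
    if len(q)>20: print(len(q),q.mean(0).round(4),q.min(0).round(3),q.max(0).round(3),ce[i].round(),p[L==i].mean(0).round())
print(read_state()["t"])
E
```

```text
pinch gap 0.10195906990829992 59.70219612121582 [0.50662103 0.31899294 0.10518072]
stopped True moved -0.15206253263529299
left_handle [([0.5024, 0.1658, 0.1284], 0.57)]
rack [([0.5559, 0.2937, 0.0032], 0.66)]
lock_1 [([0.5546, 0.2696, 0.0149], 0.9), ([0.5613, 0.3255, 0.0134], 0.64), ([0.5602, 0.351, 0.0162], 0.33)]
black_1 [([0.582, 0.4546, -0.0002], 0.93), ([0.5603, 0.3505, 0.0182], 0.91), ([0.5707, 0.133, 0.0021], 0.68)]
restrictor_1 []
nest []
[(0.95, array([140.02040816, 334.21521336])), (0.88, array([141.84889643, 354.57385399]))]
543 [0.5627 0.3766 0.0814] [0.5   0.373 0.072] [0.62  0.381 0.09 ] [247. 139.] [100.  99.  95.]
191 [0.559  0.3501 0.0788] [0.545 0.345 0.072] [0.572 0.356 0.081] [269. 142.] [38. 39. 37.]
181 [0.5599 0.3238 0.0791] [0.546 0.319 0.075] [0.573 0.329 0.081] [289. 141.] [125. 129. 133.]
189 [0.5576 0.2671 0.0789] [0.544 0.262 0.072] [0.571 0.272 0.081] [335. 142.] [121. 125. 129.]
192 [0.5545 0.2392 0.079 ] [0.541 0.234 0.072] [0.568 0.244 0.081] [357. 144.] [120. 123. 127.]
12.7
```

View pics/w3.png

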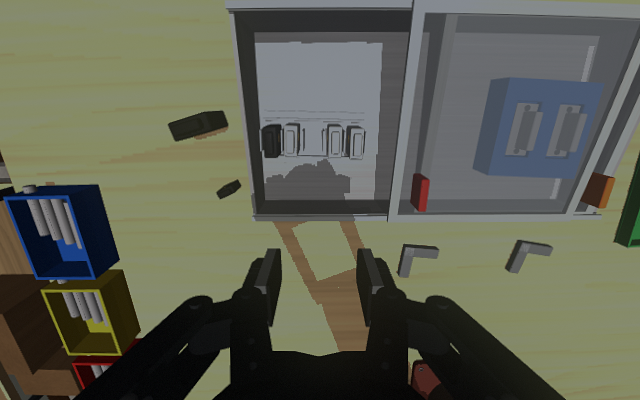

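The door opened fully: it started about 33 mm ajar, so the closing moves will run to the stop. In w3 the black lock is at (271,140) and the aluminium locks are at (290,140), (335,141) and (357,143). First I'll pick the lock at y=0.324.

```bash
cat >> h.py <<'E'
def tray():
    p,d,w=shot("top"); h=cv2.cvtColor(p,cv2.COLOR_RGB2HSV)
    m=cv2.inRange(h,(50,120,40),(75,255,255)); n,L,st,_=cv2.connectedComponentsWithStats(m)
    i=1+st[1:,4].argmax(); v,u=np.nonzero(L==i)
    hull=cv2.convexHull(np.c_[u,v].astype(np.int32))[:,0]
    q=w(hull,.025)[:,:2].astype(np.float32)   # outer silhouette taken at rim height
    c,(a,b),t=cv2.minAreaRect(q*1000); t=np.radians(t)
    if a<b: t+=np.pi/2
    t=(t+np.pi/2)%np.pi-np.pi/2
    return np.array(c)/1000,t,sorted((a,b))
def tpos(T,tx,ty):
    c,t,_=T; return c+np.array([np.cos(t)*tx-np.sin(t)*ty,np.sin(t)*tx+np.cos(t)*ty])
def held(lo): s=read_state(); print("gap %.3f grip %.0f z %.3f t %.1f"%(s["finger_gap"],s["grip_force"],s["position"][2],s["t"])); return s["finger_gap"]>lo and s["grip_force"]>5
def pick(xy,z,yaw,gap,lo,lift):
    o=down(yaw); a=[*xy,lift]
    movep(a,o); move_gripper(gap)
    if servo_line([*xy,z+.0],.15,stop_force=12): print("touch at",read_state()["position"])
    move_gripper(0); ok=held(lo)
    if ok: servo_line(a,.25); ok=held(lo)
    return ok
def place(tx,ty,z,yaw,gap,lo,hi=.2):
    """yaw is relative to the tray"""
    T=tray(); print("tray",T); xy=tpos(T,tx,ty); o=down(T[1]+yaw)
    movep([*xy,hi],o)
    if not held(lo): return False
    print("contact",servo_line([*xy,z],.12,stop_force=8),read_state()["position"])
    move_gripper(gap); servo_line([*xy,hi],.25); return True
E
python3 - <<'E'
from h import *
P=np.load("P3.npy")
for y0 in (.3238,.2671,.2392):
    k=(P[...,2]>.076)&(P[...,2]<.084)&(abs(P[...,1]-y0)<.009)&(abs(P[...,0]-.557)<.03)
    r=cv2.minAreaRect((P[k][:,:2]*1000).astype(np.float32)); print(r)
print(tray(),[ik([.5599,.3238,.036],down(s*np.pi/2-.04)) for s in (1,-1)])
ok=pick([.5597,.3238],.036,np.pi/2-.04,.75,.35,.2)
print(ok)
if ok: print(place(-55,0,0,0,0,0) if 0 else place(-.055,-.055,.025,np.pi/2,.75,.35))
E
```

```text
((559.5938720703125, 323.76904296875), (8.925875663757324, 27.170368194580078), 86.54457092285156)
((557.1232299804688, 266.77374267578125), (10.01630973815918, 26.81588363647461), 84.87346649169922)
((554.20654296875, 238.7223663330078), (10.167806625366211, 27.1834659576416), 88.76095581054688)
(array([ 0.49479913, -0.32492798]), np.float64(0.05074140382517234), [203.37513732910156, 248.97581481933594]) [array([ 4.02499193e-01,  4.69568554e-01,  1.60053249e+00, -4.44089210e-16,
        1.07149161e+00,  4.42499193e-01]), None]
gap 0.462 grip 61 z 0.037 t 16.0
gap 0.459 grip 60 z 0.198 t 16.8
True
tray (array([ 0.49475946, -0.32498663]), np.float64(0.05057300465930603), [203.51104736328125, 248.81544494628906])
gap 0.460 grip 60 z 0.200 t 19.4
contact True [ 0.44193088 -0.3820636   0.02546689]
True
```

```bash
python3 - <<'E'
from h import *
for xy,ty in (([.5573,.2669],0.),([.5543,.2389],.055)):
    ok=pick(xy,.036,np.pi/2-.04,.75,.35,.2)
    if not ok: print("FAIL pick");break
    if not place(-.055,ty,.025,np.pi/2,.75,.35): print("FAIL place");break
p,d,w=shot("top"); cv2.imwrite("pics/t2.png",cv2.resize(p[100:320,130:560,::-1],(800,409)))
E
```

```text
gap 0.461 grip 61 z 0.037 t 26.2
gap 0.456 grip 60 z 0.198 t 27.0
tray (array([ 0.53858221, -0.31744421]), np.float64(0.050861899380930664), [203.46539306640625, 248.9267120361328])
gap 0.455 grip 60 z 0.200 t 29.2
contact True [ 0.48295845 -0.31970389  0.02541796]
gap 0.459 grip 61 z 0.037 t 35.6
gap 0.455 grip 60 z 0.198 t 36.4
tray (array([ 0.53863275, -0.31747644]), np.float64(0.04957186414889647), [203.6922149658203, 248.6411895751953])
gap 0.456 grip 60 z 0.200 t 38.3
contact True [ 0.48020027 -0.26471306  0.02537562]
```

View pics/t2.png

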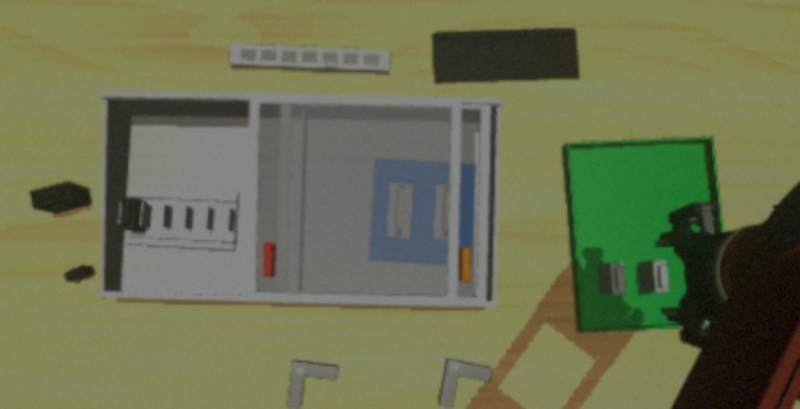

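The three locks are in the tray at (612,277), (655,276) and under the gripper, and only the black lock is left in the rack at (135,213). Now I'll shut the left door and open the right one.

```bash
python3 - <<'E'
from h import *
e=slide([.5035,.1668],.195,.104)
print(e)
movep([.46,.0,.33],down(YAW)); shot("wrist"); h=pp("wrist","right_handle"); print(h)
h=[x[0] for x in h if abs(x[0][1]+.063)<.02 and abs(x[0][0]-.497)<.015][0]
slide(h,.192,.099)
movep([.50,-.0,.30],down(YAW))
p,d,w=shot("wrist"); cv2.imwrite("pics/w4.png",p[:,:,::-1])
for n in ["left_handle","right_handle","nest","restrictor_1"]: print(n,pp("wrist",n))
v,u=np.mgrid[0:400,0:640]; P=w(np.c_[u.ravel(),v.ravel()]).reshape(400,640,3); P[d==0]=0; np.save("P4.npy",P)
for m in outline_of("wrist","restrictor_1"):
    q=P[m["mask"]]; q=q[(q[:,2]>.062)&(q[:,2]<.078)]
    if len(q)>20: print(m["conf"],len(q),q.mean(0),q[:,2].max(),cv2.minAreaRect((q[:,:2]*1000).astype(np.float32)))
print(read_state()["t"])
E
```

```text
pinch gap 0.10024876294508088 59.45881962776184 [0.50401435 0.16699746 0.10489429]
stopped True moved 0.18497346748175267
[0.50718731 0.35194588 0.10491611]
[([0.4991, -0.0619, 0.122], 0.7)]
pinch gap 0.10271404069126411 59.50442612171173 [ 0.49969432 -0.06223353  0.09998562]
stopped True moved 0.1692734400038896
left_handle [([0.5039, 0.348, 0.1271], 0.85)]
right_handle []
nest [([0.5591, -0.0217, 0.0041], 0.62), ([0.4799, -0.2618, -0.0014], 0.16)]
restrictor_1 [([0.5652, 0.0058, 0.0381], 0.9), ([0.5634, -0.0499, 0.0411], 0.83)]
0.59 313 [0.56646562 0.00795631 0.06933976] 0.0720865884984146 ((565.9248657226562, 8.002525329589844), (10.006769180297852, 47.694461822509766), 86.07856750488281)
0.56 335 [ 0.56399041 -0.05126     0.06918149] 0.0722034309011017 ((563.3363647460938, -51.56974411010742), (9.997702598571777, 47.79880142211914), 86.6111831665039)
54.5417
```

View pics/w4.png

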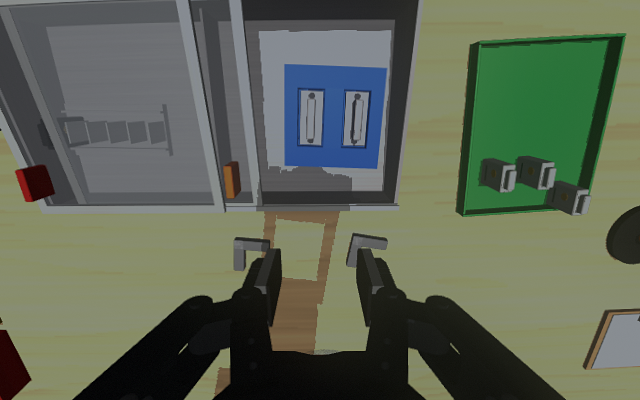

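The left door is shut (it travelled the full 185 mm) and the right one is open. The restrictors are at w4 (311,117) and (356,118). The three locks stand in the tray.

```bash
python3 - <<'E'
from h import *
for xy,ty in (([.5662,.0080],.045),([.5637,-.0514],-.045)):
    ok=pick(xy,.051,-.06,.5,.06,.2)
    if not ok: print("FAIL pick");break
    if not place(.06,ty,.018,0,.5,.06): print("FAIL place");break
movep([.46,.06,.33],down(YAW))
p,d,w=shot("top"); cv2.imwrite("pics/t3.png",cv2.resize(p[100:320,130:560,::-1],(800,409)))
shot("wrist"); print(pp("wrist","right_handle"))
E
```

```text
gap 0.100 grip 61 z 0.052 t 56.9
gap 0.098 grip 61 z 0.198 t 57.6
tray (array([ 0.53856812, -0.31720267]), np.float64(0.049717256099657936), [204.21202087402344, 248.54417419433594])
gap 0.100 grip 61 z 0.199 t 58.7
contact True [ 0.5957492  -0.2690328   0.01817677]
gap 0.100 grip 61 z 0.052 t 64.2
gap 0.103 grip 60 z 0.198 t 64.9
tray (array([ 0.54062628, -0.36174652]), np.float64(0.050216265908911595), [114.91551208496094, 248.20005798339844])
gap 0.106 grip 60 z 0.200 t 66.3
contact True [ 0.6015154  -0.40238674  0.03881554]
[([0.4988, 0.1093, 0.1241], 0.78)]
```

View pics/t3.png

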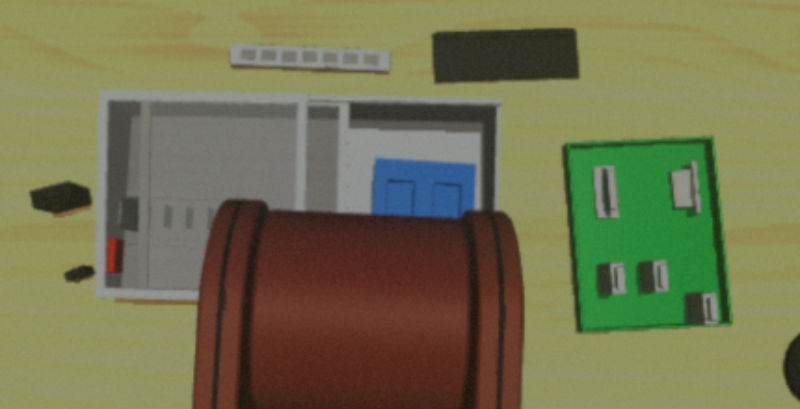

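The second restrictor ended up tilted against the tray's right wall at (687,187). The arm hid part of the tray in that measurement. I'll shut the right door, then look closely at the tray and fix it.

```bash
python3 - <<'E'
from h import *
e=slide([.5034,.107],-.195,.099)
movep([.50,-.30,.30],down(0.05)); p,d,w=shot("wrist"); cv2.imwrite("pics/w5.png",p[:,:,::-1])
v,u=np.mgrid[0:400,0:640]; P=w(np.c_[u.ravel(),v.ravel()]).reshape(400,640,3); P[d==0]=0; np.save("P5.npy",P)
print(pp("wrist","restrictor_1"),pp("wrist","tray"))
for m in outline_of("wrist","restrictor_1"):
    q=P[m["mask"]]; print(m["conf"],np.argwhere(m["mask"]).mean(0),len(q),q.min(0),q.max(0),cv2.minAreaRect((q[:,:2]*1000).astype(np.float32)))
print(read_state()["t"])
E
python3 -c "
import cv2;a=cv2.imread('pics/w5.png');cv2.imwrite('pics/w5c.png',cv2.resize(a[20:270,200:600],(800,500)))"
```

```text
pinch gap 0.10276671265798736 59.64872717857361 [0.50389456 0.10696535 0.09986341]
stopped True moved -0.18502002730212
[([0.5959, -0.27, 0.0034], 0.83), ([0.6013, -0.3891, 0.0216], 0.68)] [([0.539, -0.3215, 0.0003], 0.59)]
0.65 [ 94.39641256 301.72107623] 1115 [ 0.         -0.28729491  0.        ] [0.62955029 0.         0.03809816] ((309.03472900390625, -154.38430786132812), (53.846614837646484, 688.8021850585938), 67.92465209960938)
0.58 [ 95.25925926 378.96676163] 1053 [ 0.         -0.39948827  0.        ] [0.63375256 0.         0.03515699] ((306.9056701660156, -212.9405517578125), (59.584808349609375, 744.7071533203125), 59.82045364379883)
76.6333
```

View pics/w5c.png

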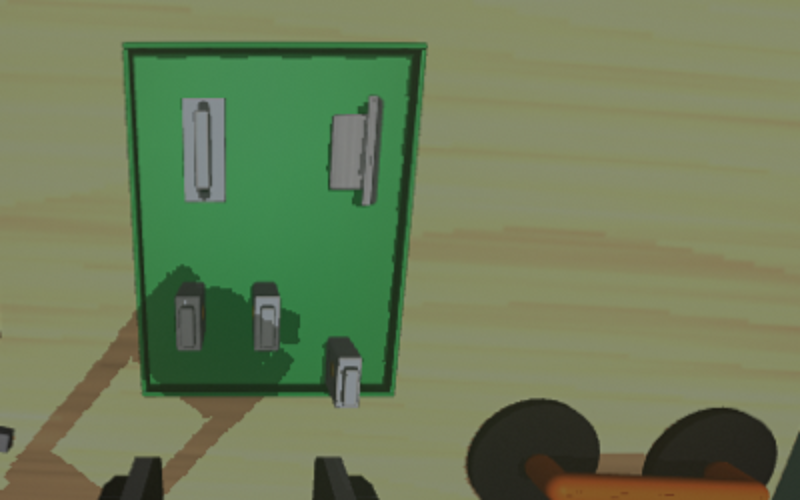

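The crop shows everything inside the tray. The second restrictor lies flat on its side on the floor, clear of the wall, at (355,150). Both doors travelled the full 185 mm back to their stops. I'll make one last check of the corner lock's pose and then hand in.

```bash
python3 - <<'E'
from h import *
P=np.load("P5.npy"); q=P[(P[...,2]>.058)&(P[...,2]<.08)&(P[...,1]<-.2)&(P[...,0]>.4)]
for c in (-.265,-.32,-.375):
    k=q[abs(q[:,1]-c)<.027]; print(len(k),k.mean(0).round(4),k[:,2].max().round(4))
movep([.40,-.05,.35],down(0)); pause(.5)
T=tray(); print("tray",T)
R=np.array([[np.cos(T[1]),np.sin(T[1])],[-np.sin(T[1]),np.cos(T[1])]])
for n in ("lock_1","restrictor_1"):
    for c in ("scene","top"):
        shot(c); print(n,c,[((R@(np.array(l[:2])-T[0])).round(3).tolist(),round(l[2],3),k) for l,k in pp(c,n)])
print(pp("scene","left_handle"),pp("scene","right_handle"),pp("scene","black_1"),read_state()["t"])
E
```

```text
186 [ 0.4811 -0.2657  0.0652] 0.0692
200 [ 0.4842 -0.32    0.0649] 0.0695
196 [ 0.4442 -0.3808  0.0647] 0.0691
tray (array([ 0.53857452, -0.31765195]), np.float64(0.047914791223189424), [203.72727966308594, 248.53208923339844])
lock_1 scene [([-0.054, 0.053], 0.0, 0.78), ([-0.058, -0.001], -0.0, 0.78), ([-0.101, -0.059], 0.009, 0.52), ([-0.032, 0.241], 0.118, 0.45)]
lock_1 top [([-0.051, 0.053], 0.003, 0.81), ([-0.058, 0.001], 0.003, 0.68), ([-0.101, -0.057], 0.003, 0.61)]
restrictor_1 scene [([0.059, 0.047], 0.004, 0.78), ([-0.154, 0.466], 0.005, 0.52)]
restrictor_1 top [([0.054, 0.046], 0.002, 0.88), ([0.056, -0.071], 0.021, 0.71), ([-0.001, -0.002], -0.003, 0.57)]
[([0.5018, 0.353, 0.1254], 0.8), ([0.4421, -0.3754, 0.005], 0.26)] [([0.7797, 0.1265, 0.001], 0.64)] [([0.5818, 0.4537, 0.0026], 0.69), ([0.4815, 0.4323, -0.0016], 0.54)] 78.8
```

```bash
python3 -c "
from bench import *
print(hand_in())"
```

```text
the job is handed in; nothing more can be done
None
```

I handed in the job at about 79 s: all three aluminium locks and both chrome restrictors are in the green tray (one restrictor lies on its side), both doors ran back to their stops, and I left the black lock and loose pieces alone.

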